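# Close a beeswax bar mould and start its wing bolt

## Robot

A 7-joint arm with a two-finger parallel gripper is mounted at the origin on the work surface. World frame = base frame: x ahead of the robot, y to its left, z up, the work surface at z = 0. Lengths are in m, angles in degrees, forces in N, time in s.
With the tool pointing down it reaches from about 0.4 to 0.85 m from the base axis. Payload 4.5 kg.
Tool frame: the origin (TCP) lies midway between the tips of the shut fingers; the grasp point (between the pads) lies 19 mm behind it; z points along the fingers, y is the line along which they close (so a half turn about z gives the same grasp; the last joint's range is limited). The gripper opens to 85 mm and grips with 20 to 120 N. Pads are 22 mm wide; open, the fingers measure 114 mm over their backs; the gripper's body (76 mm by 85 mm) begins 54 mm behind the grasp point. The pads swing forward as they close: fully open they stand 13 mm farther back than shut.
Start: joints at [-75.241, 39.483, -11.15, 89.685, 9.013, 51.709, -12.324], TCP at [0.139, 0.609, 0.231] pointing down, gripper open.
Joint ranges: [-172.22, 172.22], [-26.19, 119.32], [-84.43, 86.54], [7.71, 146.69], [-57.33, 237.33], [2.42, 119.75], [-152.13, 152.13]. Speed limits (degrees/s): [147.25, 147.25, 180, 180, 180, 180, 180].

## Interface

Orientations are given as a 3x3 rotation matrix whose columns are the frame's x, y, z axes.
In Python, from rig import env gives the robot as it stands. The module is installed in compiled form; this text tells all that it offers.
- The arm moves only by the shell command python3 -m pendant 'ROWS' [OPENING] [FORCE]. ROWS is JSON, a list of rows, each a list of 2 entries, a list of its own where there are three numbers: the shift along the tool's x, y, z in mm, then the turn about the tool's z in degrees. In form: [[[tx, ty, tz], twist], ...]. A call has 1 to 5 rows; each row is the pose to reach, as a shift and turn from the pose commanded when the call began, along the tool's axes at that moment; what a row does not reach only later rows make up. A row lasts 1/10 s, in which the tool goes at most 50 mm and 8.59 degrees, less where a joint would pass 70% of its speed; a pose out of reach is approached as far as the arm can. A call with a gripper value outside its range is refused whole. OPENING is the opening, from 0 (shut) to 1 (fully open), set as the call begins (- or left out, the last holds). The fingers move at their own pace and stop on an object; FORCE is the grip in N (left out, the last holds). Time passes only in rows, so rows that repeat a pose let the fingers close. It gives the time, the measured TCP pose, the force, the opening and the grip force at its end, in the units of the state.
- env.sense(): the state, without advancing time (a new reading comes with each control period).
- env.snapshot(name): name is "scene" or "top"; returns (picture, depth): 480x640x3 uint8, red, green, blue; 480x640 float32, m along the optical axis (not along the pixel's ray), 0 where there is no reading.
- env.camera_info(name): a dict with "K" (3x3 intrinsics, pixels), "position" and "attitude" of the camera in the world. Camera axes: x right, y down, z forward; pixel columns grow to the right and rows downward; lengths in m; the calibration is good to about 2 mm. A picture is of the moment at which its call begins. camera_info takes no time and is no camera call.
- env.hand_in(): hands the job in; it is judged then, once.
The state is a dict: "clock": time; "q": joint angles; "qvel": joint speeds; "joint_efforts": joint torques, N m; "position": TCP position; "tcp_rot": TCP orientation; "force": force on the tool from outside, world axes, zero at the start; "wrist_torque": the same for the moment, N m; "opening": finger opening in m; "finger_force": force on a finger pad.
Only numpy, scipy, OpenCV 4.12 (cv2) and the standard library are available. Lean on these libraries where they do the work, as an engineer would, in place of code of your own. Each camera call takes 0.05 s, during which the arm holds its last target. There are 200 camera calls.

## Task

Close the aluminium bar mould: lift the cover off its wooden rest and lower it, without dropping it, over the two locating pins of the lower half (the larger hole belongs on the larger pin) until it lies flush. Then start the captive wing bolt as one does to avoid crossing the thread: turn it backward (anticlockwise from above) until you feel it drop, and from there one full turn forward (clockwise), no more. Finish while holding the wing of the bolt between the fingers, the bolt started and the cover still flush, and leave the other things on the bench where they are.

Things in the scene. Friction and masses are not known exactly. Their poses are not given: they have to be found in the camera images.
- mould: Lower half of the mould, aluminium, fixed to the bench: block 160 (x) x 60 (y) x 36 mm, origin at the centre of its underside, z up. On its x axis stand two bullet-nosed steel pins, 18 mm above the upper face (lowest 5 mm straight, then tapering to a tip 7.4 mm narrower): 10 mm thick at x = -65 mm, 14 mm at x = +65 mm. Low screw toes (6 mm high) reach 22 mm beyond both ends.
- mould_face (a point): Centre of the lower half's upper face (36 mm above the bench), on the axis of the threaded brass insert in its 26 mm bore; two bar cavities beside it; axes as the mould's.
- cover: Cover of the mould, loose aluminium plate 160 (x) x 60 (y) x 12 mm, origin at the centre of its underside, z up. Holes 1.5 mm wider than the pins at x = -65 mm (11.5 mm) and +65 mm (15.5 mm), two pour slots. It and its bolt weigh about 0.7 kg. It can be gripped across its 60 mm width at the middle of its length; the wing bolt then stands between the fingers.
- cover_under (a point): Centre of the cover's underside; axes as the cover's. It starts 28 mm above the bench, right side up, on two wooden battens 41 to 63 mm either side of its middle (50 mm long along y). Flush on the mould, it coincides with mould_face, axes alike.
- wing_bolt: Steel wing bolt, 0.27 kg, captive in the middle of the cover: turns and slides up and down in it; only its weight brings it down. Origin on its axis under its collar (at the cover's upper face when fully down), z up. Collar 28 mm across up to 4 mm, hub 19 mm across up to 9 mm, one flat upright wing from 8 to 32 mm (24 at its notched middle), 50 mm long along x, 10 mm thick along y.
- bolt_head (a point): Middle of the wing, on the bolt's axis, 20 mm above the bolt's origin (12 mm below the wing's top); axes as the bolt's. The threaded shank reaches 34 mm below the origin. The bolt has 1.2 mm of springy sideways play in the cover; pushed further sideways it would tip the cover.
- bolt_rise (a joint): Height of the bolt above fully down in the cover, m. Starts at 0 (hanging). With the cover flush it rests on the first thread at 0.0138 to 0.0158; turned backward it creeps up to 0.016, then drops one 6 mm pitch to about 0.0103; forward it sinks 6 mm a turn (0.8 mm thread play). Fingers closed loosely (4 to 6 mm play) on the wing let it rise and drop; a hard grip holds it up until let go.
- bolt_turn (a joint): Angle of the bolt in the cover, rad, not wrapped; grows when turned forward (clockwise from above, right-hand thread); at 0 the wing lies along the cover's x axis. Starts between 0.9 and 1.5; may shift by 0.2 as the cover lands. The thread drop comes 0.5 to 2.3 rad back from there, differently each time.
- disc_a: Round cast wax bar, 70 mm across, 24 mm high, lying between the mould and the cover (bystander, to be left alone; origin at the centre of its underside)
- disc_b: Another such round wax bar, nearer the robot (bystander, to be left alone; origin at the centre of its underside)
- relief_bar: Rectangular wax bar 90 x 52 x 24 mm with bees in relief, towards the back (bystander, to be left alone; origin at the centre of its underside)
- snap_bar: Wax bar of two halves, 100 x 50 x 24 mm, at the back left (bystander, to be left alone; origin at the centre of its underside)
- scraper: Steel spatula 200 mm long, at the back right (bystander, to be left alone; origin at the centre of its underside)
- brush: Brush 190 mm long, left of the cover (bystander, to be left alone; origin at the centre of its underside)
- jug: Steel pouring mug, 100 mm across, 125 mm high, right of the mould (bystander, to be left alone; origin at the centre of its underside)
Not all that is in view belongs to the job. What is shaped like the cover but orange is not meant.

How it is judged:
By the outcome, as a careful person would: the job done as asked, in the order asked, and still so for the second after the job is handed in, while the arm keeps its last pose, push and grip.
It also fails if it takes over 72 s, if anything falls off the work surface, if the arm or the gripper's body presses on something with over 40 N, if the wrist force passes 120 N, or if a joint passes its speed limit or range.

## Working session

There is one attempt and no reset: what is moved stays moved. The work goes in short steps, Python scripts to look and compute and a shell command to move; the robot and the scene stay as the last step left them, time stands still between calls to the robot, and variables do not carry over. Pictures are saved under pics/ and viewed, at most 10 in all, crops included, and the job is handed in when it is done.

```bash
mkdir -p pics; cat > h.py <<'E'
import numpy as np, cv2
from rig import env
def cam(n):
    i=env.camera_info(n); return np.array(i["K"]),np.array(i["position"]),np.array(i["attitude"])
def pts(n,d):
    K,p,R=cam(n); v,u=np.mgrid[0:480,0:640]
    r=np.stack([(u-K[0,2])/K[0,0],(v-K[1,2])/K[1,1],np.ones_like(u)],-1)
    return (r*d[...,None])@R.T+p
def ray(n,u,v,z):
    K,p,R=cam(n); r=R@np.array([(u-K[0,2])/K[0,0],(v-K[1,2])/K[1,1],1]); return p+r*(z-p[2])/r[2]
E
python3 - <<'E'
from h import *
for n in("scene","top"):
    im,d=env.snapshot(n); cv2.imwrite(f"pics/{n}0.png",im[...,::-1]); np.savez(f"{n}0.npz",im=im,d=d)
    print(n,cam(n))
s=env.sense();print({k:np.round(v,3).tolist() for k,v in s.items()})
E
```

```text
scene (array([[571.29334316,   0.        , 314.05044528],
       [  0.        , 571.29334316, 252.94585028],
       [  0.        ,   0.        ,   1.        ]]), array([ 1.09661223, -0.44804863,  1.22939083]), array([[ 0.65936716,  0.61118761, -0.43781807],
       [ 0.75176464, -0.54312355,  0.37398761],
       [-0.00921272, -0.57573129, -0.81758706]]))
top (array([[584.22107931,   0.        , 319.77879588],
       [  0.        , 584.22107931, 234.27648082],
       [  0.        ,   0.        ,   1.        ]]), array([0.32794409, 0.07290992, 1.55225539]), array([[-0.0032545 , -0.99459702,  0.10376019],
       [-0.99997399,  0.00390466,  0.00606352],
       [-0.00643591, -0.10373775, -0.99458386]]))
{'clock': 0.1, 'q': [-75.239, 39.529, -11.145, 89.74, 9.014, 51.709, -12.324], 'qvel': [0.002, 0.012, 0.061, -0.182, -0.074, -0.041, 0.013], 'joint_efforts': [-0.003, -54.061, -1.271, -15.899, 0.009, 0.004, 0.0], 'position': [0.139, 0.609, 0.231], 'tcp_rot': [[-0.975, 0.222, -0.0], [0.222, 0.975, -0.002], [-0.0, -0.002, -1.0]], 'force': [-0.339, 0.378, 0.261], 'wrist_torque': [-0.071, -0.001, 0.002], 'finger_force': 0.0, 'opening': 0.086}
```

View pics/scene0.png

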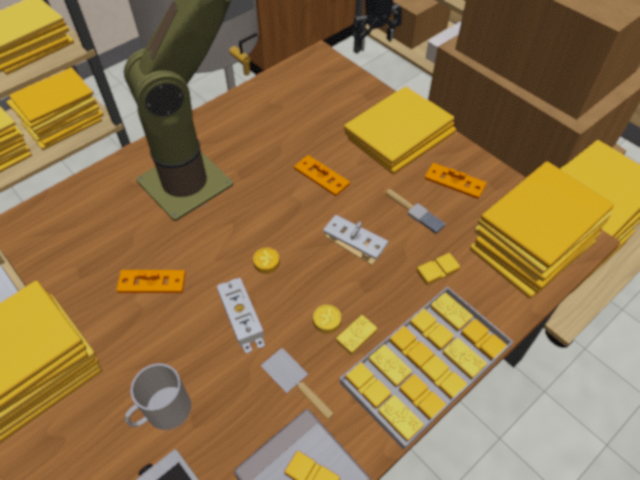

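View pics/top0.png

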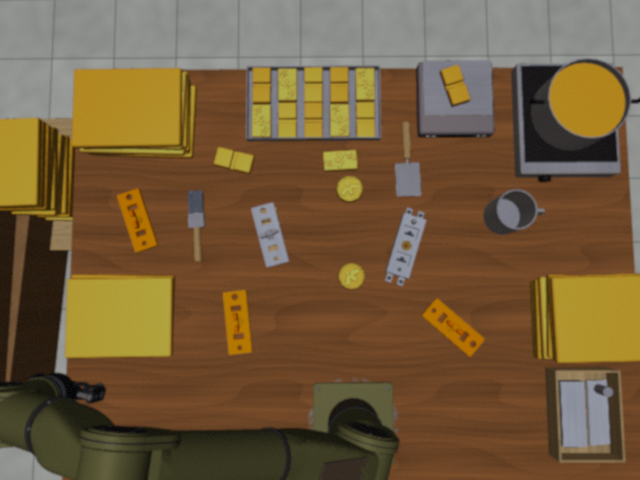

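Top view: the silver cover with its wing bolt is at (269,235), and the mould is at (406,246) with toes and a brass centre. Candidates for the cover are the orange plates at (137,219), (237,322) and (453,327), and the silver plate at (269,235). I choose the silver plate and check it in a close crop.

```bash
cat > m0.py <<'E'
from h import *
D={n:np.load(f"{n}0.npz") for n in("scene","top")}
def go(n,uc,vc,r,zlo,zhi,lab):
    im,d=D[n]["im"],D[n]["d"]; P=pts(n,d); hsv=cv2.cvtColor(im,cv2.COLOR_RGB2HSV)
    m=(P[...,2]>zlo)&(P[...,2]<zhi); w=np.zeros_like(m); w[vc-r:vc+r,uc-r:uc+r]=1; m&=w
    k,l,st,_=cv2.connectedComponentsWithStats(m.astype(np.uint8)); b=1+np.argmax(st[1:,4]); m=l==b
    q=P[m]; (c,s,a)=cv2.minAreaRect((q[:,:2]*1000).astype(np.float32))
    x,y=(q[:,:2]-q[:,:2].mean(0)).T; 
    print(lab,n,"rect",np.round(c,1),np.round(s,1),round(a,2),"z med",np.round(np.median(q[:,2]),4),"mean",q[:,:2].mean(0).round(4), "pca",np.degrees(.5*np.arctan2(2*(x*y).mean(),(x*x-y*y).mean())).round(2))
go("top",269,235,45,.030,.048,"cover"); go("scene",356,237,45,.030,.048,"cover")
go("top",406,246,50,.026,.044,"mould"); go("scene",240,310,50,.026,.044,"mould")
a=D["top"]["im"];b=D["scene"]["im"]
f=lambda i,u,v,r=40:cv2.resize(i[v-r:v+r,u-r:u+r],(300,300),interpolation=cv2.INTER_CUBIC)
o=np.vstack([np.hstack([f(a,269,235),f(a,406,246)]),np.hstack([f(b,356,237),f(b,240,312)])])
cv2.imwrite("pics/crop1.png",o[...,::-1])
E
python3 m0.py
```

```text
cover top rect [486.4 214.2] [161.6  60.4] 15.07 z med 0.0409 mean [0.4845 0.2134] pca 15.29
cover scene rect [487.9 214. ] [162.9  65.9] 14.35 z med 0.0399 mean [0.4915 0.212 ] pca 15.55
mould top rect [ 456.2 -141.3] [ 61.2 160.5] 72.43 z med 0.0364 mean [ 0.455  -0.1407] pca -17.6
mould scene rect [ 458.  -140.8] [ 60.5 163.8] 72.3 z med 0.0358 mean [ 0.4624 -0.1427] pca -17.63
```

View pics/crop1.png

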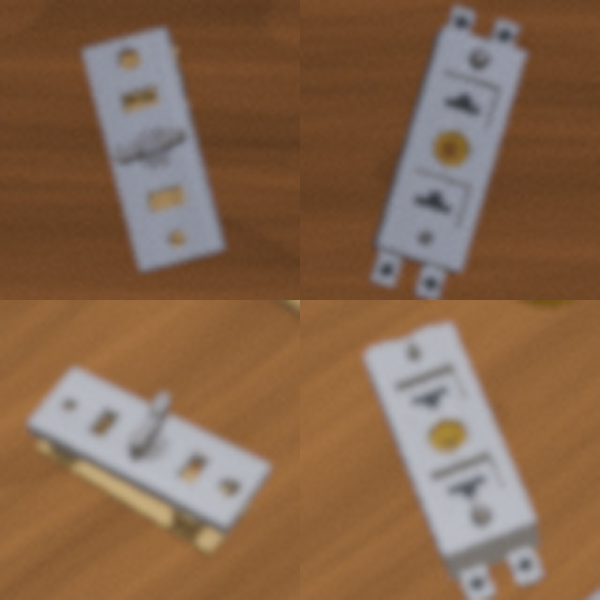

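Crop: in the left pair, the cover is right side up on its battens and its larger hole is at the far (+x) end, (128,60) in the crop. In the right pair, the mould's larger pin is also at the far end, (480,58). So the cover has to turn by about -33°. The sizes (161×60 mm) and heights (40 and 36 mm) match. Now I reach for the cover.

```bash
cat >> h.py <<'E'
def to(x,y,z,ang):
    "shift (mm, tool axes) and twist (deg) to put TCP at xyz with tool x at world angle ang (mod 180)"
    s=env.sense(); R=s["tcp_rot"]=np.array(s["tcp_rot"]); t=R.T@(np.array([x,y,z])-s["position"])*1000
    a=np.degrees(np.arctan2(R[1,0],R[0,0])); w=-((ang-a+90)%180-90)
    print("t",s["clock"],"pos",np.round(s["position"],4),"ang",a.round(2),"shift",t.round(1),"twist",w.round(2),"F",np.round(s["force"],1),"op",np.round(s["opening"],4),"q",np.round(s["q"],0))
E
cat > pin.py <<'E'
from h import *
for n,(u,v) in (("top",(406,246)),("scene",(240,312))):
    D=np.load(f"{n}0.npz");P=pts(n,D["d"]);c=np.array([.457,-.141]);a=np.radians(-17.6)
    q=P.reshape(-1,3);e=(q[:,:2]-c)@np.array([[np.cos(a),-np.sin(a)],[np.sin(a),np.cos(a)]])
    for sg in(-1,1):
        k=(abs(e[:,0]-sg*.065)<.015)&(abs(e[:,1])<.012)&(q[:,2]>.040)&(q[:,2]<.07); print(n,"pin at",sg,"n above",k.sum(), "max z",q[k,2].max() if k.any() else 0, e[k].mean(0) if k.any() else 0)
E
python3 pin.py
python3 -m pendant '[[[-40,-29,0],-8],[[-80,-58,0],-16],[[-120,-87,0],-24],[[-160,-116,0],-28],[[-200,-145,0],-28]]' 1
python3 -c "
from h import *
to(.487,.214,.15,15.3)"
```

```text
top pin at -1 n above 22 max z 0.05883268011145759 [-0.06774453 -0.00203245]
top pin at 1 n above 34 max z 0.05703966552244877 [0.06304577 0.00075917]
scene pin at -1 n above 23 max z 0.05570624550408332 [-0.06183499 -0.00070795]
scene pin at 1 n above 32 max z 0.06353210208344029 [ 0.06768634 -0.00023819]
clock: 0.6
position: [0.3025, 0.4218, 0.231]
tcp_rot: [[-0.965, -0.264, -0.0], [-0.264, 0.965, -0.0], [0.0, -0.0, -1.0]]
force: [1.9, 0.5, 0.7]
opening: 0.0858
finger_force: 0.0
t 0.6 pos [0.3025 0.4218 0.231 ] ang -164.72 shift [-123.2 -249.    81. ] twist -0.02 F [1.9 0.5 0.7] op 0.0858 q [-46.  33. -21. 108.  17.  43.  29.]
```

```bash

python3 -m pendant '[[[-22,-45,0],0],[[-44,-89,0],0],[[-66,-133,0],0],[[-88,-178,0],0],[[-110,-222,20],0]]' >/dev/null
python3 -m pendant '[[[-13,-27,20],0],[[-13,-27,50],0],[[-13,-27,61],0],[[-13,-27,61],0],[[-13,-27,61],0]]' >/dev/null
python3 - <<'E'
from h import *
to(.487,.214,.02,15.3)
im,d=env.snapshot("scene"); im2,_=env.snapshot("top")
f=lambda i,u,v,r=60:cv2.resize(i[v-r:v+r,u-r:u+r],(400,400),interpolation=cv2.INTER_CUBIC)
cv2.imwrite("pics/c2.png",np.hstack([f(im,356,220),f(im2,269,235)])[...,::-1])
E
```

```text
t 1.6 pos [0.4831 0.2192 0.1521] ang -164.7 shift [ -2.3  -6.1 132.1] twist -0.0 F [-1.1  1.3 -0. ] op 0.0858 q [-18.  40. -19. 110.  22.  33.  54.]
```

View pics/c2.png

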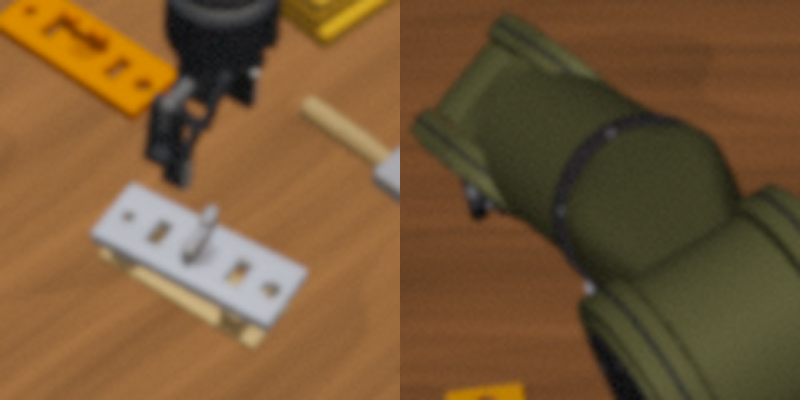

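The left half shows the open fingers above the cover, astride its width. The right half is hidden by the arm. I descend.

```bash

python3 -m pendant '[[[-2,-6,40],0],[[-2,-6,75],0],[[-2,-6,95],0],[[-2,-6,110],0],[[-2,-6,110],0]]'
python3 -c "
from h import *
to(.487,.214,.0185,15.3)"
```

```text
clock: 2.2
position: [0.4863, 0.213, 0.0408]
tcp_rot: [[-0.965, -0.263, -0.001], [-0.263, 0.965, -0.001], [0.001, -0.0, -1.0]]
force: [0.3, 0.4, -0.7]
opening: 0.0853
finger_force: 0.0
t 2.2 pos [0.4863 0.213  0.0408] ang -164.75 shift [-1.   0.8 22.3] twist -0.05 F [ 0.3  0.4 -0.7] op 0.0853 q [-22.  51. -12. 113.  28.  19.  49.]
```

```bash

python3 -m pendant '[[[-1,1,10],0],[[-1,1,22],0],[[-1,1,22],0]]'
python3 -m pendant '[[[0,0,0],0],[[0,0,0],0],[[0,0,0],0],[[0,0,0],0],[[0,0,0],0]]' 0.6 80
python3 -m pendant '[[[0,0,0],0],[[0,0,0],0],[[0,0,0],0],[[0,0,0],0],[[0,0,0],0]]' 0.3 80
```

```text
clock: 2.5
position: [0.4873, 0.2137, 0.0187]
tcp_rot: [[-0.965, -0.262, -0.001], [-0.262, 0.965, -0.0], [0.001, -0.0, -1.0]]
force: [-0.2, -0.8, -0.5]
opening: 0.0854
finger_force: 0.0
clock: 3.0
position: [0.4879, 0.2141, 0.0205]
tcp_rot: [[-0.965, -0.262, 0.001], [-0.262, 0.965, 0.001], [-0.001, 0.001, -1.0]]
force: [-0.2, 0.4, 5.6]
opening: 0.0578
finger_force: 86.8
clock: 3.5
position: [0.4879, 0.2141, 0.0204]
tcp_rot: [[-0.965, -0.262, 0.001], [-0.262, 0.965, 0.001], [-0.001, 0.001, -1.0]]
force: [-1.1, 0.2, 4.7]
opening: 0.058
finger_force: 86.8
```

```bash

python3 -m pendant '[[[0,0,-5],0],[[0,0,-20],0],[[0,0,-50],0],[[0,0,-85],0],[[0,0,-100],0]]'
python3 - <<'E'
from h import *
to(.487,-.141,.13,-17.6)
im,d=env.snapshot("scene")
np.savez("s1.npz",im=im,d=d)
cv2.imwrite("pics/c3.png",cv2.resize(im[130:290,270:430],(500,500),interpolation=cv2.INTER_CUBIC)[...,::-1])
E
```

```text
clock: 4.0
position: [0.4882, 0.2137, 0.1217]
tcp_rot: [[-0.965, -0.262, 0.002], [-0.262, 0.965, 0.001], [-0.002, 0.001, -1.0]]
force: [1.0, 0.7, -7.0]
opening: 0.0582
finger_force: 88.8
t 4.0 pos [0.4882 0.2137 0.1217] ang -164.84 shift [  93.9 -342.1   -8.6] twist 32.76 F [ 1.   0.7 -7. ] op 0.0582 q [-18.  43. -18. 111.  25.  30.  52.]
```

View pics/c3.png

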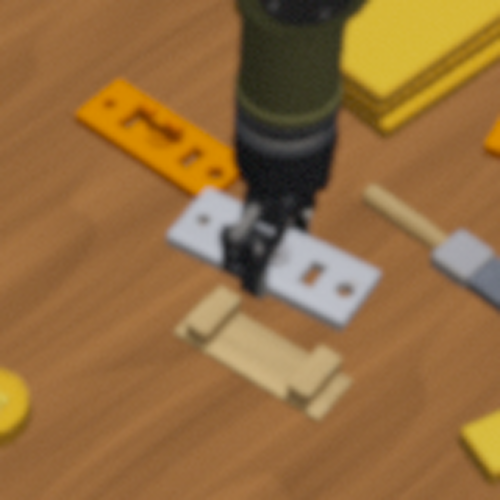

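The picture shows the cover hanging level in the fingers with the battens left behind. I carry it to the mould.

```bash

python3 -m pendant '[[[8,-22,-10],4],[[22,-60,-15],10],[[37,-102,-15],17],[[52,-143,-15],24],[[67,-184,-15],30]]'  >/dev/null
python3 -c "
from h import *
to(.458,-.141,.13,-17.6)"
```

```text
t 4.55 pos [0.4699 0.0167 0.1338] ang 164.93 shift [ -29.6 -155.3    3.9] twist 2.53 F [ 1.2 -0.4 -7. ] op 0.0584 q [ -0.  38. -12. 121.  19.  23.  48.]
```

```bash

python3 -m pendant '[[[-8,-40,0],3],[[-16,-80,0],3],[[-24,-118,0],3],[[-29,-145,0],3],[[-30,-155,0],3]]'  >/dev/null
python3 -m pendant '[[[0,0,0],0],[[0,0,0],0],[[0,0,0],0]]'
python3 - <<'E'
from h import *
to(.458,-.141,.09,-17.6)
im,d=env.snapshot("scene");np.savez("s2.npz",im=im,d=d)
im2,_=env.snapshot("top")
f=lambda i,u,v,r=50:cv2.resize(i[v-r:v+r,u-r:u+r],(400,400),interpolation=cv2.INTER_CUBIC)
cv2.imwrite("pics/c4.png",np.hstack([f(im,230,290,),f(im2,406,246)])[...,::-1])
P=pts("scene",d); 
m=(P[...,2]>.13)&(P[...,2]<.165)&(abs(P[...,0]-.458)<.1)&(abs(P[...,1]+.141)<.06)&(cv2.cvtColor(im,cv2.COLOR_RGB2GRAY)>120)
q=P[m];print(m.sum(),cv2.minAreaRect((q[:,:2]*1000).astype(np.float32)),np.median(q[:,2]))
A=np.c_[q[:,:2]-[.458,-.141],np.ones(len(q))];print("plane",np.linalg.lstsq(A,q[:,2],rcond=None)[0])
E
```

```text
clock: 5.35
position: [0.4608, -0.1367, 0.1343]
tcp_rot: [[-0.953, 0.303, -0.0], [0.303, 0.953, 0.002], [0.001, 0.001, -1.0]]
force: [-0.0, 0.7, -8.0]
opening: 0.0582
finger_force: 88.8
t 5.35 pos [ 0.4608 -0.1367  0.1343] ang 162.36 shift [ 1.3 -5.  44.3] twist -0.04 F [-0.   0.7 -8. ] op 0.0582 q [ 20.  39. -14. 119.  22.  24.  61.]
933 ((488.5468444824219, -145.41497802734375), (66.40972900390625, 107.1787338256836), 75.73368072509766) 0.15358336493140157
plane [-0.03519701  0.02371516  0.15507973]
```

View pics/c4.png

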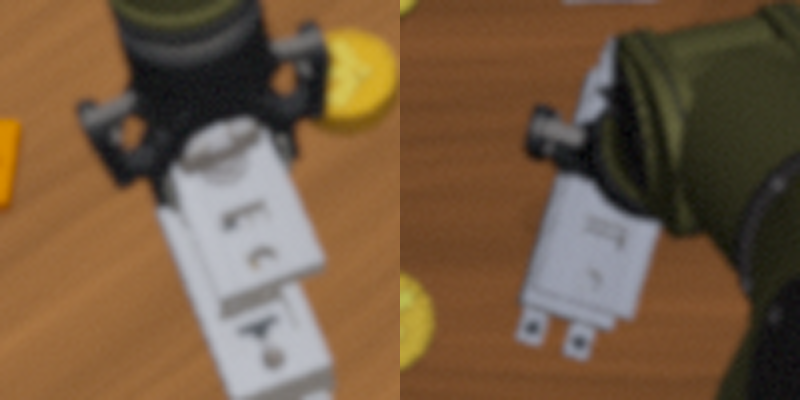

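The picture shows the cover hanging over the mould (scene half), its hole end near (265,255), offset only by its height. I correct by about 5 mm and come down to just above the pins.

```bash

python3 -m pendant '[[[1,-5,30],0],[[1,-5,55],0],[[1,-5,70],0],[[1,-5,76],0],[[1,-5,76],0]]'  >/dev/null
python3 -m pendant '[[[0,0,0],0],[[0,0,0],0]]'
python3 - <<'E'
from h import *
to(.458,-.141,.0284,-17.6)
im,d=env.snapshot("scene");P=pts("scene",d);np.savez("s3.npz",im=im,d=d)
a=np.radians(-17.6);c=np.array([.458,-.141]);g=cv2.cvtColor(im,cv2.COLOR_RGB2GRAY)
e=(P[...,:2]-c)@np.array([[np.cos(a),-np.sin(a)],[np.sin(a),np.cos(a)]])
m=(e[...,0]>.03)&(e[...,0]<.095)&(abs(e[...,1])<.04)&(P[...,2]>.066)&(P[...,2]<.085)&(g>110)
q=e[m];z=P[...,2][m];print(m.sum(),"x max",np.percentile(q[:,0],[97,99,100]),"y",np.percentile(q[:,1],[0,1,3,97,99,100]),"z",np.median(z))
print("plane",np.linalg.lstsq(np.c_[q,np.ones(len(q))],z,rcond=None)[0])
E
```

```text
clock: 6.15
position: [0.4588, -0.1433, 0.0593]
tcp_rot: [[-0.952, 0.306, 0.002], [0.306, 0.952, -0.0], [-0.002, 0.0, -1.0]]
force: [0.2, 1.2, -6.9]
opening: 0.0579
finger_force: 91.8
t 6.15 pos [ 0.4588 -0.1433  0.0593] ang 162.19 shift [ 1.6  2.  30.9] twist -0.21 F [ 0.2  1.2 -6.9] op 0.0579 q [ 16.  47.  -8. 122.  26.  13.  58.]
519 x max [0.08172028 0.08290582 0.08366775] y [-0.03168287 -0.03127927 -0.03035503  0.02697151  0.02784894  0.02875048] z 0.07866979640670779
plane [-0.03292538  0.00472365  0.07988372]
```

```bash

python3 -m pendant '[[[2,2,3],0],[[2,2,6],0],[[2,2,9],0],[[2,2,12],0],[[2,2,15],0]]'
python3 -m pendant '[[[0,0,1],0],[[0,0,2],0],[[0,0,3],0],[[0,0,4],0],[[0,0,5],0]]'
python3 -c "
from h import *
to(.458,-.141,.0284,-17.6)"
```

```text
clock: 6.7
position: [0.4568, -0.1409, 0.0431]
tcp_rot: [[-0.952, 0.306, -0.0], [0.306, 0.952, 0.0], [0.0, 0.0, -1.0]]
force: [-0.7, 0.8, -7.0]
opening: 0.0579
finger_force: 92.0
clock: 7.2
position: [0.4569, -0.1409, 0.0385]
tcp_rot: [[-0.952, 0.306, 0.0], [0.306, 0.952, 0.0], [-0.0, 0.0, -1.0]]
force: [-0.1, 0.4, -4.5]
opening: 0.0578
finger_force: 92.2
t 7.2 pos [ 0.4569 -0.1409  0.0385] ang 162.18 shift [-1.1  0.2 10.1] twist -0.22 F [-0.1  0.4 -4.5] op 0.0578 q [ 15.  49.  -5. 122.  26.   9.  58.]
```

```bash

python3 -m pendant '[[[0,0,1],0],[[0,0,2],0],[[0,0,3],0],[[0,0,4],0],[[0,0,5],0]]'
python3 -m pendant '[[[0,0,1],0],[[0,0,2],0],[[0,0,3],0]]'
python3 -c "
from h import *
to(.458,-.141,.0284,-17.6)"
```

```text
clock: 7.7
position: [0.4571, -0.1411, 0.0335]
tcp_rot: [[-0.952, 0.306, 0.001], [0.306, 0.952, -0.0], [-0.001, -0.0, -1.0]]
force: [1.4, -0.8, -2.6]
opening: 0.0582
finger_force: 92.3
clock: 8.0
position: [0.4573, -0.1412, 0.0311]
tcp_rot: [[-0.952, 0.306, 0.001], [0.306, 0.952, -0.001], [-0.001, -0.0, -1.0]]
force: [0.3, 0.2, 13.3]
opening: 0.0577
finger_force: 99.8
t 8.0 pos [ 0.4573 -0.1412  0.0311] ang 162.17 shift [-0.6  0.4  2.7] twist -0.23 F [ 0.3  0.2 13.3] op 0.0577 q [ 15.  50.  -5. 123.  27.   8.  57.]
```

```bash

python3 -m pendant '[[[0,0,1],0],[[0,0,2],0],[[0,0,2],0]]'
python3 - <<'E'
from h import *
im,d=env.snapshot("scene");im2,_=env.snapshot("top");P=pts("scene",d);np.savez("s4.npz",im=im,d=d)
a=np.radians(-17.6);c=np.array([.458,-.141]);g=cv2.cvtColor(im,cv2.COLOR_RGB2GRAY)
e=(P[...,:2]-c)@np.array([[np.cos(a),-np.sin(a)],[np.sin(a),np.cos(a)]])
m=(e[...,0]>.03)&(e[...,0]<.095)&(abs(e[...,1])<.028)&(P[...,2]>.04)&(P[...,2]<.055)&(g>110)
q=e[m];z=P[...,2][m];print(m.sum(),"x max",np.percentile(q[:,0],[97,99,100]),"y",np.percentile(q[:,1],[0,1,99,100]),"z",np.median(z))
for lo in(.03,.04,.05,.06,.07):
    k=(q[:,0]>lo)&(q[:,0]<lo+.01);print(lo,k.sum(),np.median(z[k]))
f=lambda i,u,v,r=45:cv2.resize(i[v-r:v+r,u-r:u+r],(400,400),interpolation=cv2.INTER_CUBIC)
cv2.imwrite("pics/c5.png",np.hstack([f(im,240,312),f(im2,406,246)])[...,::-1])
E
```

```text
clock: 8.3
position: [0.4572, -0.1417, 0.0299]
tcp_rot: [[-0.952, 0.307, 0.002], [0.307, 0.952, -0.002], [-0.002, -0.001, -1.0]]
force: [-0.9, -0.7, 14.0]
opening: 0.0577
finger_force: 94.2
437 x max [0.08018144 0.08068838 0.08203064] y [-0.02788863 -0.02742827  0.02748698  0.0279171 ] z 0.049369234541124074
0.03 51 0.04968911591784786
0.04 81 0.04939473550811613
0.05 92 0.049775583709486315
0.06 89 0.04933679347353581
0.07 109 0.04874994430266599
```

```bash

python3 -m pendant '[[[0,0,1],0],[[0,0,2],0.4],[[0,0,2],-0.4],[[0,0,2],0.2],[[0,0,2],0]]'
python3 -m pendant '[[[0,0,1],0],[[0,0,1],0]]'
python3 - <<'E'
from h import *
to(.458,-.141,.0284,-17.6)
for k in range(2):
  im,d=env.snapshot("scene");P=pts("scene",d)
  a=np.radians(-17.6);c=np.array([.458,-.141]);g=cv2.cvtColor(im,cv2.COLOR_RGB2GRAY)
  e=(P[...,:2]-c)@np.array([[np.cos(a),-np.sin(a)],[np.sin(a),np.cos(a)]])
  m=(e[...,0]>.03)&(e[...,0]<.095)&(abs(e[...,1])<.028)&(P[...,2]>.04)&(P[...,2]<.055)&(g>110)
  q=e[m];z=P[...,2][m];print(m.sum(),np.median(z),[np.median(z[(q[:,0]>l)&(q[:,0]<l+.02)]).round(4) for l in (.03,.05,.07)])
E
```

```text
clock: 8.9
position: [0.4577, -0.1418, 0.0289]
tcp_rot: [[-0.952, 0.306, 0.003], [0.306, 0.952, -0.002], [-0.004, -0.001, -1.0]]
force: [-1.7, -1.3, 24.5]
opening: 0.0576
finger_force: 94.8
clock: 9.1
position: [0.4578, -0.1418, 0.0286]
tcp_rot: [[-0.952, 0.307, 0.004], [0.307, 0.952, -0.002], [-0.004, -0.001, -1.0]]
force: [-2.1, -1.0, 33.4]
opening: 0.0578
finger_force: 95.9
t 9.1 pos [ 0.4578 -0.1418  0.0286] ang 162.14 shift [0.  0.9 0.1] twist -0.26 F [-2.1 -1.  33.4] op 0.0578 q [ 14.  51.  -4. 123.  27.   8.  57.]
439 0.04804893954209466 [np.float64(0.0482), np.float64(0.048), np.float64(0.0477)]
432 0.04819694352238457 [np.float64(0.0482), np.float64(0.0485), np.float64(0.0477)]
```

The cover top is at 48 mm, so it is flush. I unload, open and rise clear, then look at the result.

```bash

python3 -m pendant '[[[0,0,-2],0],[[0,0,-4],0]]'
python3 -m pendant '[[[0,0,-4],0],[[0,0,-4],0],[[0,0,-4],0],[[0,0,-4],0]]' 1
python3 -m pendant '[[[0,0,-30],0],[[0,0,-75],0],[[0,0,-100],0],[[0,0,-120],0],[[0,0,-120],0]]'
cat > wing.py <<'E'
from h import *
import sys
a=np.radians(-17.6);c=np.array([.458,-.141]);RR=np.array([[np.cos(a),-np.sin(a)],[np.sin(a),np.cos(a)]])
def look(n="scene",tag=None):
    im,d=env.snapshot(n);P=pts(n,d);e=(P[...,:2]-c)@RR;g=cv2.cvtColor(im,cv2.COLOR_RGB2GRAY)
    z=P[...,2]
    for s in(1,-1):
        m=(s*e[...,0]>.035)&(s*e[...,0]<.075)&(abs(e[...,1])<.027)&(abs(z-.048)<.008)&(g>110)
        if m.sum(): print(n,"cover z side",s,m.sum(),np.median(z[m]).round(4))
    w=(np.hypot(e[...,0],e[...,1])<.036)&(z>.066)&(z<.105)
    if w.sum()>5:
        q=P[w]; x,y=(q[:,:2]-q[:,:2].mean(0)).T
        print(n,"wing n",w.sum(),"mean",q.mean(0).round(4),"z90,97,100",np.percentile(q[:,2],[90,97,100]).round(4),"ang",np.degrees(.5*np.arctan2(2*(x*y).mean(),(x*x-y*y).mean())).round(1),"rect",np.round(cv2.minAreaRect((q[:,:2]*1000).astype(np.float32))[1],1))
    if tag:
        f=lambda i,u,v,r=45:cv2.resize(i[v-r:v+r,u-r:u+r],(500,500),interpolation=cv2.INTER_CUBIC)
        u,v=((240,305) if n=="scene" else (406,246)); cv2.imwrite(f"pics/{tag}.png",f(im,u,v)[...,::-1])
if __name__=="__main__":
    look("scene",sys.argv[1] if len(sys.argv)>1 else None); look("top")
    to(.458,-.141,.2,-17.6)
E
python3 wing.py c6
```

```text
clock: 9.4
position: [0.4574, -0.1417, 0.0297]
tcp_rot: [[-0.952, 0.307, 0.001], [0.307, 0.952, -0.001], [-0.002, -0.001, -1.0]]
force: [2.2, -3.2, -11.5]
opening: 0.058
finger_force: 92.1
clock: 9.8
position: [0.4566, -0.1404, 0.0333]
tcp_rot: [[-0.952, 0.306, -0.0], [0.306, 0.952, 0.001], [0.001, 0.001, -1.0]]
force: [-0.2, 0.5, -1.2]
opening: 0.0857
finger_force: 0.0
clock: 10.3
position: [0.4581, -0.141, 0.1557]
tcp_rot: [[-0.952, 0.306, 0.005], [0.306, 0.952, -0.001], [-0.005, 0.001, -1.0]]
force: [0.9, 0.2, -0.9]
opening: 0.0856
finger_force: 0.0
scene cover z side 1 315 0.0481
scene cover z side -1 297 0.0481
scene wing n 187 mean [ 0.4606 -0.1423  0.0831] z90,97,100 [0.094  0.096  0.0988] ang 78.0 rect [48.6 20.8]
top cover z side 1 70 0.0491
top cover z side -1 279 0.0484
top wing n 58 mean [ 0.4538 -0.1309  0.0831] z90,97,100 [0.0953 0.0984 0.0998] ang 57.8 rect [33.7 12. ]
t 10.4 pos [ 0.4566 -0.1409  0.1534] ang 162.17 shift [ -1.4   0.3 -46.6] twist -0.23 F [-0.  -0.5 -0.4] op 0.0851 q [ 22.  37. -16. 119.  21.  27.  62.]
```

View pics/c6.png

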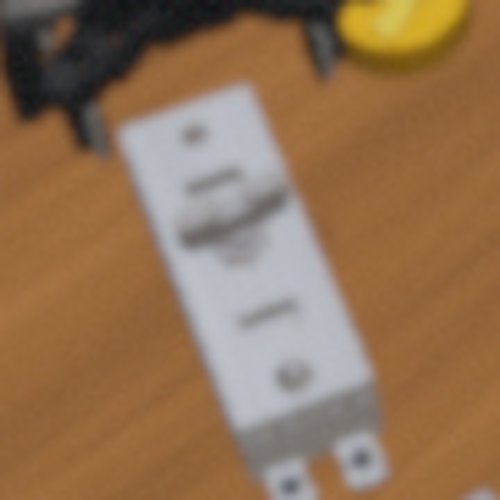

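The cover is flush at both ends (48 mm), with the pins showing in the holes at (195,132) and (295,375). The wing lies nearly across the cover from (180,240) to (290,195). I measure its angle from its top edge.

```bash
python3 - <<'E'
from h import *
c=np.array([.458,-.141]);A=[]
for k in range(4):
    im,d=env.snapshot("scene");P=pts("scene",d)
    w=(np.hypot(P[...,0]-c[0],P[...,1]-c[1])<.034)&(P[...,2]>.0895)&(P[...,2]<.1);A.append(P[w])
q=np.vstack(A)
v=cv2.fitLine((q[:,:2]*1000).astype(np.float32),cv2.DIST_HUBER,0,.01,.01).ravel();print(len(q),np.degrees(np.arctan2(v[1],v[0])),v[2:],cv2.minAreaRect((q[:,:2]*1000).astype(np.float32)))
t=(q[:,:2]*1000-v[2:])@v[:2];
for lo in range(-30,30,10):
    k=(t>=lo)&(t<lo+10);print(lo,k.sum(),(q[k].mean(0).round(4) if k.any() else ''))
to(.458,-.141,.2,78)
E
```

```text
239 78.08852 [ 458.77167 -142.12386] ((458.4051513671875, -141.4541015625), (49.27250289916992, 12.932842254638672), 79.75898742675781)
-30 24 [ 0.4544 -0.1638  0.0932]
-20 71 [ 0.4554 -0.1568  0.0934]
-10 25 [ 0.4573 -0.1493  0.0926]
0 21 [ 0.4609 -0.1349  0.0924]
10 70 [ 0.4618 -0.1273  0.0934]
20 28 [ 0.4629 -0.12    0.0925]
t 10.6 pos [ 0.456  -0.1406  0.1524] ang 162.2 shift [ -1.9   0.2 -47.6] twist 84.2 F [-0.3  0.1  0.5] op 0.0853 q [ 22.  37. -16. 119.  21.  27.  62.]
```

```bash

python3 -m pendant '[[[-1,0,0],8],[[-2,0,0],16],[[-2,0,0],25],[[-2,0,0],33],[[-2,0,0],42]]' >/dev/null
python3 -m pendant '[[[0,0,0],8],[[0,0,0],16],[[0,0,0],25],[[0,0,0],33],[[0,0,0],41]]' >/dev/null
python3 -m pendant '[[[0,0,0],0],[[0,0,0],0]]' >/dev/null
python3 -c "
from h import *
to(.4584,-.1415,.066,79.3)"
```

```text
t 11.8 pos [ 0.4584 -0.1413  0.153 ] ang 79.8 shift [-0.2  0.1 87. ] twist 0.5 F [-0.3  0.2 -0.8] op 0.0851 q [  8.  37.   6. 119.  -8.  25.  10.]
```

```bash

python3 -m pendant '[[[0,0,40],0],[[0,0,70],0],[[0,0,87],0],[[0,0,87],0],[[0,0,87],0]]' 
python3 -m pendant '[[[0,0,0],0],[[0,0,0],0],[[0,0,0],0],[[0,0,0],0],[[0,0,0],0]]' 0.18 20
python3 -m pendant '[[[0,0,0],0],[[0,0,0],0],[[0,0,0],0]]' 0.18 20
python3 wing.py c7
```

```text
clock: 12.3
position: [0.4586, -0.1415, 0.0665]
tcp_rot: [[0.18, 0.984, -0.0], [0.984, -0.18, 0.0], [0.0, -0.0, -1.0]]
force: [1.1, -0.1, 0.3]
opening: 0.0853
finger_force: 0.0
clock: 12.8
position: [0.4577, -0.1412, 0.0668]
tcp_rot: [[0.181, 0.984, -0.002], [0.984, -0.181, 0.001], [0.0, -0.002, -1.0]]
force: [-2.8, -0.7, 6.5]
opening: 0.017
finger_force: 19.4
clock: 13.1
position: [0.4575, -0.1414, 0.0668]
tcp_rot: [[0.181, 0.983, -0.002], [0.983, -0.181, 0.0], [0.0, -0.002, -1.0]]
force: [-2.5, 0.9, 6.4]
opening: 0.0169
finger_force: 19.4
scene cover z side 1 314 0.0482
scene cover z side -1 87 0.048
scene wing n 86 mean [ 0.4623 -0.1538  0.0851] z90,97,100 [0.0944 0.0965 0.0979] ang 52.3 rect [39.3 35.4]
top cover z side 1 69 0.0498
top cover z side -1 120 0.0484
t 13.2 pos [ 0.4575 -0.1414  0.0668] ang 79.57 shift [   0.5    0.2 -133.2] twist -82.83 F [-2.3  0.4  6.4] op 0.0169 q [ 10.  46.   3. 122. -10.  12.  11.]
```

View pics/c7.png

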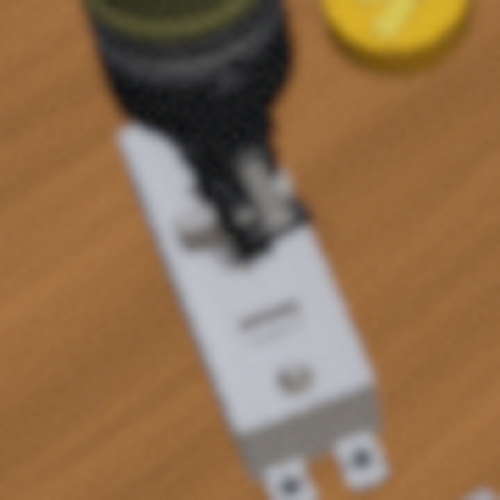

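The fingers stopped at 17 mm: the tips are at the hub (19 mm thick up to z≈72 mm). I reopen, rise 9 mm and close again on the wing only.

```bash

python3 -m pendant '[[[0,0,0],0],[[0,0,0],0],[[0,0,-9],0],[[0,0,-9],0],[[0,0,-9],0]]' 0.6
python3 -m pendant '[[[0,0,0],0],[[0,0,0],0],[[0,0,0],0],[[0,0,0],0],[[0,0,0],0]]' 0.18 20
python3 wing.py
```

```text
clock: 13.7
position: [0.4591, -0.1415, 0.0758]
tcp_rot: [[0.181, 0.984, 0.001], [0.984, -0.181, -0.0], [-0.0, 0.001, -1.0]]
force: [-0.4, 0.5, 0.2]
opening: 0.0512
finger_force: 0.0
clock: 14.2
position: [0.4586, -0.1414, 0.0754]
tcp_rot: [[0.181, 0.984, -0.0], [0.984, -0.181, 0.0], [0.0, -0.0, -1.0]]
force: [0.9, 0.5, -0.3]
opening: 0.0152
finger_force: 0.0
scene cover z side 1 311 0.0483
scene cover z side -1 102 0.0476
scene wing n 96 mean [ 0.4626 -0.1542  0.0864] z90,97,100 [0.0959 0.1003 0.1046] ang 35.9 rect [44.7 31.9]
top cover z side 1 67 0.0492
top cover z side -1 120 0.049
top wing n 6 mean [ 0.4616 -0.119   0.0882] z90,97,100 [0.0954 0.0979 0.099 ] ang 11.2 rect [6.8 2.4]
t 14.3 pos [ 0.4586 -0.1415  0.0754] ang 79.58 shift [   0.3   -0.7 -124.6] twist -82.82 F [-0.8  0.2 -0.2] op 0.015 q [ 10.  45.   3. 122. -10.  13.  11.]
```

```bash
cat > tip.py <<'E'
from h import *
def tip(lag=-9,N=2):
    s=env.sense();R=np.array(s["tcp_rot"]);a=np.arctan2(R[1,0],R[0,0])+np.radians(lag);c=np.array([.4584,-.1415])
    for n in("scene","top"):
        Q=[]
        for k in range(N):
            im,d=env.snapshot(n);P=pts(n,d).reshape(-1,3);e=(P[:,:2]-c)@np.array([[np.cos(a),-np.sin(a)],[np.sin(a),np.cos(a)]])
            w=(abs(e[:,0])>.013)&(abs(e[:,0])<.025)&(abs(e[:,1])<.011)&(P[:,2]>.058)&(P[:,2]<.104);Q.append(np.c_[e[w],P[w,2]])
        Q=np.vstack(Q)
        for sg in(1,-1):
            k=Q[:,0]*sg>0; z=Q[k,2]
            if k.sum()>9: print(n,sg,k.sum(),"z 50/80/90/95:",np.percentile(z,[50,80,90,95]).round(4),"perp",Q[k][z>np.percentile(z,60),1].mean().round(4))
    print("t",s["clock"],"ang",round(np.degrees(np.arctan2(R[1,0],R[0,0])),1),"pos",np.round(s["position"],4),"F",np.round(s["force"],1),"M",np.round(s["wrist_torque"],2),"op",np.round(s["opening"],4),s["finger_force"],"q7",round(s["q"][6]))
if __name__=="__main__": tip()
E
python3 -c "
from tip import *
tip(0)"
python3 -m pendant '[[[0,0,0],-7],[[0,0,0],-14],[[0,0,0],-21],[[0,0,0],-25],[[0,0,0],-25]]' >/dev/null
python3 tip.py
```

```text
scene -1 83 z 50/80/90/95: [0.0887 0.0941 0.0957 0.0964] perp -0.0007
top 1 12 z 50/80/90/95: [0.0877 0.0923 0.0934 0.0945] perp 0.0
t 14.3 ang 79.6 pos [ 0.4586 -0.1415  0.0754] F [-0.8  0.2 -0.2] M [ 0.   -0.    0.03] op 0.015 0.0 q7 11
scene -1 88 z 50/80/90/95: [0.0898 0.0937 0.0951 0.0964] perp -0.0017
top 1 20 z 50/80/90/95: [0.0901 0.0937 0.0958 0.0963] perp 0.0015
t 15.0 ang 104.6 pos [ 0.4578 -0.1413  0.0754] F [-1.5  1.1  0.6] M [ 0.07  0.34 -0.  ] op 0.0153 0.7215657457709312 q7 24
```

```bash

python3 -m pendant '[[[0,0,0],-8],[[0,0,0],-16],[[0,0,0],-16]]' >/dev/null
python3 -c "
from tip import *
tip(-14,1)"
for i in 1; do :; done
python3 -m pendant '[[[0,0,0],-8],[[0,0,0],-10],[[0,0,0],-10]]' >/dev/null
python3 -c "
from tip import *
tip(-14,1)"
python3 -m pendant '[[[0,0,0],-8],[[0,0,0],-10],[[0,0,0],-10]]' >/dev/null
python3 -c "
from tip import *
tip(-14,1)"
```

```text
scene -1 47 z 50/80/90/95: [0.0913 0.0938 0.0973 0.0995] perp -0.0022
top 1 12 z 50/80/90/95: [0.0921 0.0957 0.0963 0.0983] perp 0.0052
t 15.5 ang 120.6 pos [ 0.4585 -0.1416  0.0754] F [-0.9 -0.7  1.2] M [-0.05  0.34 -0.01] op 0.0152 0.6127214708249085 q7 33
scene -1 49 z 50/80/90/95: [0.0913 0.094  0.097  0.0978] perp -0.0012
top 1 12 z 50/80/90/95: [0.0923 0.0959 0.0983 0.0986] perp 0.0037
t 15.9 ang 130.4 pos [ 0.4589 -0.1415  0.0755] F [-1.5 -0.3  0.1] M [-0.02  0.26 -0.07] op 0.0156 0.48725606917287223 q7 38
scene -1 49 z 50/80/90/95: [0.0909 0.0955 0.0969 0.1003] perp -0.0019
top 1 12 z 50/80/90/95: [0.0927 0.0977 0.099  0.0993] perp 0.0042
t 16.3 ang 140.4 pos [ 0.4589 -0.1415  0.0755] F [-1.  -0.5  0.4] M [-0.07  0.2  -0.01] op 0.0153 0.4458698403323069 q7 43
```

```bash

python3 -m pendant '[[[0,0,0],-8],[[0,0,0],-8]]' >/dev/null
python3 -c "
from tip import *
tip(-16,1)"
python3 -m pendant '[[[0,0,0],-8],[[0,0,0],-8]]' >/dev/null
python3 -c "
from tip import *
tip(-16,1)"
python3 -m pendant '[[[0,0,0],-8],[[0,0,0],-8]]' >/dev/null
python3 -c "
from tip import *
tip(-16,1)"
```

```text
scene 1 16 z 50/80/90/95: [0.0929 0.0944 0.0958 0.0962] perp 0.0023
scene -1 49 z 50/80/90/95: [0.0907 0.0973 0.0997 0.1019] perp 0.0007
top 1 11 z 50/80/90/95: [0.0908 0.0943 0.0952 0.0954] perp 0.0051
t 16.6 ang 148.5 pos [ 0.4588 -0.1414  0.0755] F [0.2 0.1 0.2] M [-0.09  0.25 -0.02] op 0.0155 0.4416655938257463 q7 48
scene 1 13 z 50/80/90/95: [0.0941 0.0957 0.0969 0.0975] perp 0.0022
scene -1 46 z 50/80/90/95: [0.0909 0.0961 0.1001 0.1023] perp -0.0006
top 1 11 z 50/80/90/95: [0.0918 0.0943 0.0974 0.0992] perp 0.0032
t 16.9 ang 156.5 pos [ 0.4587 -0.1415  0.0755] F [-0.6 -0.  -0.2] M [-0.15  0.16  0.03] op 0.0159 0.4287227548775263 q7 52
scene 1 15 z 50/80/90/95: [0.0944 0.0957 0.0961 0.0966] perp 0.0012
scene -1 55 z 50/80/90/95: [0.0914 0.0951 0.0982 0.0997] perp 0.0002
top 1 10 z 50/80/90/95: [0.0938 0.0963 0.0967 0.0982] perp 0.0033
t 17.2 ang 164.5 pos [ 0.4592 -0.1413  0.0755] F [-0.8  0.2  0.2] M [ 0.05  0.06 -0.  ] op 0.0155 0.0 q7 57
```

```bash

python3 -c "
from tip import *
tip(-16,2)"
```

```text
scene 1 26 z 50/80/90/95: [0.0936 0.0964 0.0972 0.0977] perp 0.0017
scene -1 107 z 50/80/90/95: [0.0915 0.096  0.0985 0.1   ] perp 0.0002
top 1 19 z 50/80/90/95: [0.0936 0.0972 0.0999 0.1003] perp 0.0031
t 17.3 ang 164.3 pos [ 0.4592 -0.1412  0.0755] F [-0.7 -0.6 -0.2] M [-0.02  0.04 -0.  ] op 0.0156 0.0 q7 57
```

```bash

python3 -m pendant '[[[0,0,0],-4],[[0,0,0],-4]]' >/dev/null
python3 -c "
from tip import *
tip(-16,1)"
python3 -m pendant '[[[0,0,0],-4],[[0,0,0],-4]]' >/dev/null
python3 -c "
from tip import *
tip(-16,1)"
```

```text
scene 1 10 z 50/80/90/95: [0.0937 0.0964 0.0965 0.097 ] perp -0.0005
scene -1 51 z 50/80/90/95: [0.0919 0.0961 0.0979 0.1008] perp 0.0006
top 1 10 z 50/80/90/95: [0.0922 0.0952 0.0985 0.1007] perp 0.0033
t 17.7 ang 168.5 pos [ 0.4587 -0.1414  0.0754] F [-0.  -0.2 -0.1] M [ 0.06  0.   -0.03] op 0.0154 0.0 q7 59
scene 1 10 z 50/80/90/95: [0.0872 0.0901 0.0909 0.0918] perp -0.002
scene -1 54 z 50/80/90/95: [0.0869 0.0917 0.0958 0.0999] perp 0.0026
t 18.0 ang 172.5 pos [ 0.4586 -0.1414  0.0754] F [-0.7  0.2  0.7] M [-0.02  0.02  0.03] op 0.0156 1.22192601737785e-07 q7 61
```

```bash
python3 wing.py c8
```

```text
scene cover z side 1 313 0.048
scene cover z side -1 17 0.0477
scene wing n 172 mean [ 0.4662 -0.1427  0.0884] z90,97,100 [0.0993 0.1035 0.1049] ang -56.7 rect [36.3 42.3]
top cover z side 1 18 0.05
top cover z side -1 280 0.0491
top wing n 14 mean [ 0.4392 -0.1313  0.0865] z90,97,100 [0.0926 0.0932 0.0935] ang 34.1 rect [26.9  5.8]
t 18.2 pos [ 0.4587 -0.1414  0.0755] ang 172.5 shift [   0.7    0.3 -124.5] twist 10.1 F [ 0.1 -0.4  0.6] op 0.0155 q [ 19.  45. -13. 121.  33.  17.  61.]
```

View pics/c8.png

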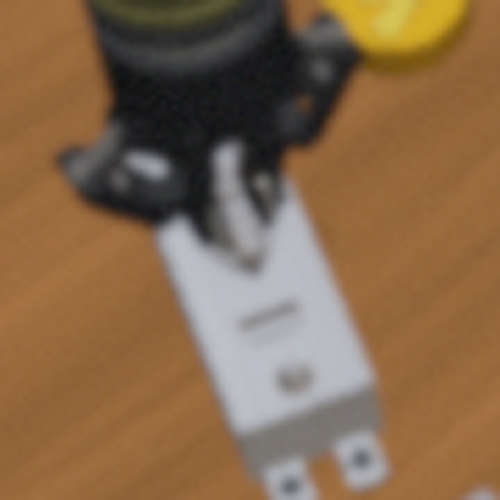

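The drop came between gripper angles 168.5° and 172.5°: the wing's median height fell from 94 to 87 mm. The picture shows the wing now roughly along the cover, (230,150)–(250,265). I open, rise and measure its exact angle before the forward turn.

```bash
cat > wa.py <<'E'
from h import *
def wa(zlo,zhi):
    c=np.array([.4584,-.1415]);A=[]
    for k in range(5):
        im,d=env.snapshot("scene");P=pts("scene",d)
        w=(np.hypot(P[...,0]-c[0],P[...,1]-c[1])<.031)&(P[...,2]>zlo)&(P[...,2]<zhi);A.append(P[w])
    q=np.vstack(A);f=(q[:,:2]*1000).astype(np.float32)
    v=cv2.fitLine(f,cv2.DIST_HUBER,0,.01,.01).ravel();print(len(q),"line",np.degrees(np.arctan2(v[1],v[0])),v[2:],cv2.minAreaRect(f),"z90,97",np.percentile(q[:,2],[90,97]))
    to(.4584,-.1415,.071,157)
E
python3 -m pendant '[[[0,0,0],0],[[0,0,0],0],[[0,0,0],0]]' 1 >/dev/null
python3 -m pendant '[[[0,0,-40],0],[[0,0,-80],0],[[0,0,-110],0],[[0,0,-110],0],[[0,0,-110],0]]' > /dev/null
python3 -c "
from wa import *
wa(.0835,.096); wa(.078,.096)"
```

```text
318 line -19.263678 [ 460.62466 -141.81313] ((460.2756042480469, -141.4649658203125), (10.229098320007324, 53.11106872558594), 70.74871826171875) z90,97 [0.09203222 0.09357827]
t 19.25 pos [ 0.458  -0.1413  0.1844] ang 172.6 shift [ -0.7  -0.2 113.4] twist 15.6 F [-0.  -0.3  0.1] op 0.0851 q [ 27.  35. -24. 117.  25.  34.  68.]
424 line -18.982632 [ 461.0522  -142.10527] ((460.412841796875, -141.74850463867188), (10.516499519348145, 52.50905990600586), 70.97441101074219) z90,97 [0.09138014 0.09295552]
t 19.5 pos [ 0.4585 -0.1413  0.1851] ang 172.59 shift [  0.   -0.2 114.1] twist 15.59 F [-0.1 -0.5 -0. ] op 0.0855 q [ 27.  34. -24. 117.  25.  34.  68.]
```

```bash

python3 -m pendant '[[[0,0,40],5],[[0,0,80],12],[[0,0,108],12],[[0,0,114],12],[[0,0,114],12]]' >/dev/null
python3 -m pendant '[[[0,0,0],0],[[0,0,0],0],[[0,0,0],0],[[0,0,0],0],[[0,0,0],0]]' 0.17 20
python3 -m pendant '[[[0,0,0],8],[[0,0,0],16],[[0,0,0],24],[[0,0,0],32],[[0,0,0],40]]' >/dev/null
python3 -c "
from tip import *
tip(11,1);to(.4584,-.1415,.071,160)"
```

```text
clock: 20.5
position: [0.4589, -0.1416, 0.0719]
tcp_rot: [[-0.943, 0.333, 0.001], [0.333, 0.943, -0.0], [-0.001, 0.0, -1.0]]
force: [-0.5, 0.7, 0.2]
opening: 0.0148
finger_force: 0.0
scene -1 44 z 50/80/90/95: [0.0834 0.0879 0.0933 0.0966] perp -0.003
top 1 13 z 50/80/90/95: [0.087  0.0901 0.0913 0.0922] perp -0.0003
t 21.0 ang 120.2 pos [ 0.4584 -0.1419  0.0715] F [-1.1 -0.7  0.2] M [-0.23  0.1   0.01] op 0.0144 0.5056169733870775 q7 30
t 21.1 pos [ 0.4585 -0.1417  0.0715] ang 120.54 shift [0.2 0.  0.5] twist -39.46 F [ 0.  -0.5 -0.4] op 0.0145 q [ 14.  45.  -4. 122.  12.  13.  31.]
```

```bash

python3 -m pendant '[[[0,0,0],8],[[0,0,0],16],[[0,0,0],24],[[0,0,0],32],[[0,0,0],40]]' >/dev/null
python3 -m pendant '[[[0,0,0],8],[[0,0,0],16],[[0,0,0],24],[[0,0,0],32],[[0,0,0],40]]' >/dev/null
python3 -m pendant '[[[0,0,0],8],[[0,0,0],16],[[0,0,0],24],[[0,0,0],32],[[0,0,0],40]]' 
python3 -c "
from tip import *
tip(11,1);to(.4584,-.1415,.071,160)"
```

```text
clock: 22.6
position: [0.4585, -0.1412, 0.0714]
tcp_rot: [[1.0, 0.008, -0.0], [0.008, -1.0, 0.001], [-0.0, -0.001, -1.0]]
force: [-1.3, -0.2, -1.6]
opening: 0.0142
finger_force: 0.5
scene 1 54 z 50/80/90/95: [0.0851 0.09   0.0973 0.099 ] perp 0.0021
t 22.6 ang 0.5 pos [ 0.4585 -0.1412  0.0714] F [-1.3 -0.2 -1.6] M [-0.11  0.05  0.04] op 0.0142 0.4866711446084082 q7 -34
t 22.7 pos [ 0.4586 -0.1411  0.0714] ang 0.75 shift [-0.2  0.4  0.4] twist 20.75 F [-0.5 -0.  -0.4] op 0.0147 q [  2.  47.  15. 122. -44.  16. -34.]
```

```bash

python3 -m pendant '[[[0,0,0],0],[[0,0,0],0],[[0,0,0],0],[[0,0,0],0],[[0,0,0],-2]]' 1 | grep opening
for i in 1; do python3 -m pendant '[[[0,0,0],-8],[[0,0,0],-16],[[0,0,0],-24],[[0,0,0],-32],[[0,0,0],-40]]' >/dev/null; done
python3 -m pendant '[[[0,0,0],-8],[[0,0,0],-16],[[0,0,0],-24],[[0,0,0],-32],[[0,0,0],-40]]' >/dev/null
python3 -m pendant '[[[0,0,0],-8],[[0,0,0],-16],[[0,0,0],-24],[[0,0,0],-32],[[0,0,0],-40]]' >/dev/null
python3 -m pendant '[[[0,0,0],-8],[[0,0,0],-16],[[0,0,0],-24],[[0,0,0],-32],[[0,0,0],-40]]' >/dev/null
python3 -m pendant '[[[0,0,0],-8],[[0,0,0],-16],[[0,0,0],-24],[[0,0,0],-29],[[0,0,0],-29]]' >/dev/null
python3 -c "
from wa import *
wa(.079,.094)"
```

```text
opening: 0.0843
316 line 7.4665155 [ 466.06848 -140.98697] ((463.8970031738281, -141.1888427734375), (42.92108917236328, 11.38584041595459), 10.015308380126953) z90,97 [0.08850279 0.09040503]
t 25.95 pos [ 0.4587 -0.1415  0.0715] ang -168.46 shift [0.3 0.  0.5] twist 34.54 F [ 0.  -0.8 -0.9] op 0.0853 q [ 22.  46. -17. 121.  42.  19.  71.]
```

```bash

python3 -m pendant '[[[0,0,2],0],[[0,0,2],0],[[0,0,2],0],[[0,0,2],0],[[0,0,2],0]]' 0.17 20 | grep -A3 force
python3 -m pendant '[[[0,0,0],8],[[0,0,0],16],[[0,0,0],24],[[0,0,0],32],[[0,0,0],40]]' >/dev/null
python3 -m pendant '[[[0,0,0],8],[[0,0,0],16],[[0,0,0],24],[[0,0,0],32],[[0,0,0],40]]' | grep -A3 force
python3 -m pendant '[[[0,0,0],8],[[0,0,0],16],[[0,0,0],24],[[0,0,0],32],[[0,0,0],40]]' >/dev/null
python3 -m pendant '[[[0,0,0],8],[[0,0,0],16],[[0,0,0],24],[[0,0,0],32],[[0,0,0],40]]' >/dev/null
python3 -m pendant '[[[0,0,0],8],[[0,0,0],16],[[0,0,0],23],[[0,0,0],23]]' 
python3 -c "
from tip import *
tip(11,1)"
```

```text
force: [0.3, 0.3, -0.8]
opening: 0.015
finger_force: 0.0
force: [-0.8, 0.5, -0.2]
opening: 0.0143
finger_force: 0.5
clock: 28.85
position: [0.4587, -0.1413, 0.0694]
tcp_rot: [[0.989, 0.149, -0.0], [0.149, -0.989, -0.0], [-0.0, 0.0, -1.0]]
force: [-0.7, 0.5, 0.5]
opening: 0.0144
finger_force: 0.0
scene 1 52 z 50/80/90/95: [0.0811 0.0876 0.0981 0.1016] perp 0.0036
t 28.85 ang 8.6 pos [ 0.4587 -0.1413  0.0694] F [-0.7  0.5  0.5] M [ 0.01 -0.04 -0.05] op 0.0144 0.0 q7 -29
```

```bash

python3 -m pendant '[[[0,0,0],0],[[0,0,0],0],[[0,0,0],0],[[0,0,0],0],[[0,0,0],-2]]' 1 | grep opening
python3 -m pendant '[[[0,0,0],-8],[[0,0,0],-16],[[0,0,0],-24],[[0,0,0],-32],[[0,0,0],-40]]' >/dev/null
python3 -m pendant '[[[0,0,0],-8],[[0,0,0],-16],[[0,0,0],-24],[[0,0,0],-32],[[0,0,0],-40]]' >/dev/null
python3 -m pendant '[[[0,0,0],-8],[[0,0,0],-16],[[0,0,0],-24],[[0,0,0],-32],[[0,0,0],-40]]' >/dev/null
python3 -m pendant '[[[0,0,0],-8],[[0,0,0],-16],[[0,0,0],-24],[[0,0,0],-32],[[0,0,0],-40]]' >/dev/null
python3 -m pendant '[[[0,0,0],-8],[[0,0,0],-16],[[0,0,0],-24],[[0,0,0],-28],[[0,0,0],-28]]' >/dev/null
python3 -c "
from wa import *
wa(.076,.093)"
```

```text
opening: 0.0845
279 line 16.529448 [ 466.97653 -140.21167] ((460.2673645019531, -141.54974365234375), (51.9256477355957, 12.81136417388916), 18.54794692993164) z90,97 [0.08558187 0.0881574 ]
t 32.2 pos [ 0.4587 -0.1415  0.0695] ang -161.45 shift [ 0.3  0.1 -1.5] twist 41.55 F [-0.1  0.2 -0.6] op 0.0855 q [ 23.  46. -19. 121.  45.  19.  75.]
```

```bash

python3 -m pendant '[[[0,0,2],0],[[0,0,2],0],[[0,0,2],0],[[0,0,2],0],[[0,0,2],0]]' 0.15 20 | grep -A3 force
python3 -m pendant '[[[0,0,0],8],[[0,0,0],16],[[0,0,0],24],[[0,0,0],32],[[0,0,0],38.5]]' >/dev/null
python3 -m pendant '[[[0,0,0],0],[[0,0,0],0],[[0,0,0],0]]' | grep -A3 force
python3 -m pendant '[[[0,0,0],0],[[0,0,0],0],[[0,0,0],0],[[0,0,0],0],[[0,0,0],0]]' 0.08 30
python3 -c "
from tip import *
tip(0,2)
from wing import look
look('scene','c9');to(.4584,-.1415,.067,160)"
```

```text
force: [-0.1, 0.4, 0.2]
opening: 0.0133
finger_force: 0.0
force: [-0.2, -0.7, 0.6]
opening: 0.0129
finger_force: 0.1
clock: 34.0
position: [0.4586, -0.1416, 0.0675]
tcp_rot: [[-0.94, 0.341, -0.0], [0.341, 0.94, -0.0], [0.0, -0.0, -1.0]]
force: [-0.6, -1.2, 1.8]
opening: 0.009
finger_force: 33.1
scene 1 25 z 50/80/90/95: [0.0829 0.0848 0.0859 0.087 ] perp -0.001
scene -1 103 z 50/80/90/95: [0.0834 0.0899 0.097  0.1009] perp -0.0008
top 1 22 z 50/80/90/95: [0.0799 0.0832 0.0865 0.0865] perp -0.0005
t 34.0 ang 160.1 pos [ 0.4586 -0.1416  0.0675] F [-0.6 -1.2  1.8] M [-0.2   0.18  0.03] op 0.009 33.09167638421059 q7 51
scene cover z side 1 313 0.0479
scene cover z side -1 6 0.0484
scene wing n 167 mean [ 0.4663 -0.1436  0.0846] z90,97,100 [0.0982 0.103  0.1047] ang -26.2 rect [34.8 37.4]
t 34.25 pos [ 0.4586 -0.1415  0.0675] ang 160.08 shift [ 0.2 -0.   0.5] twist 0.08 F [-0.8 -0.4  2.3] op 0.0088 q [ 18.  46. -10. 122.  30.  15.  51.]
```

View pics/c9.png

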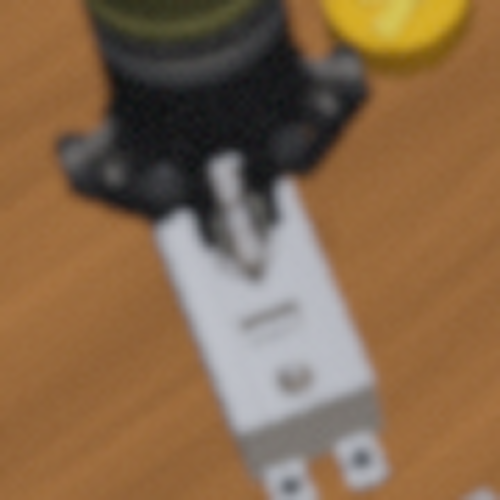

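The final picture shows the wing held between the fingers at (235,200), back at its drop angle after one full forward turn. Its top is at about 85 mm, so the rise is about 4.5 mm against 4.3 mm expected. The cover is flush at 48 mm. I hand in.

```bash
python3 -c "
from rig import env
print(env.hand_in())"
```

```text
the job is handed in; nothing more can be done
None
```

I handed the job in at about 34 s of the 72 s allowed: cover flush on the pins, bolt backed to its thread drop and turned one full turn forward, and the wing still held between the fingers. The hand-in gave no verdict, so this rests on my own measurements.

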